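# Put the washed lids back on their canisters

### The job

The four wooden lids have been washed and lie on the counter among the open stoneware canisters. Put each lid on the canister of its own shape and size, plug down in the mouth so that it sits flat on the rim. Set the lids on gently rather than dropping them, leave the canisters standing where they are, and do not disturb the egg cup or the salt shaker.

Things in the scene. Friction and masses are not known exactly. Their poses are not given: they have to be found in the camera images.
- large_round_canister: The large round open grey stoneware canister, empty, loose, about 0.6 kg: 92 outside diameter, 80 inside diameter (mm), 75 tall, flat rim, wall 6. Origin at the centre of its underside, z up.
- large_round_lid: Lid of the large round canister, brown wood, 90 g: plug 66 in diameter, 10 mm deep (7 mm play in the mouth on each side); on it a plate 98 in diameter, 8 thick; central round knob, 24 diameter, 28 high. Lies plug down, any yaw. Origin: centre of the underside, z up; plate top at 18, knob top at 46. Seated: origin 65 above its canister's. Its yaw does not matter.
- small_round_canister: The small round open grey stoneware canister, empty, loose, about 0.6 kg: 64 outside diameter, 52 inside diameter (mm), 75 tall, flat rim, wall 6. Origin at the centre of its underside, z up.
- small_round_lid: Lid of the small round canister, brown wood, 90 g: plug 38 in diameter, 10 mm deep (7 mm play in the mouth on each side); on it a plate 70 in diameter, 8 thick; central round knob, 24 diameter, 28 high. Lies plug down, any yaw. Origin: centre of the underside, z up; plate top at 18, knob top at 46. Seated: origin 65 above its canister's. Its yaw does not matter.
- square_canister: The square open grey stoneware canister, empty, loose, about 0.6 kg: 72 (own x) by 72 (own y) outside, 60 by 60 inside (mm), 75 tall, flat rim, wall 6. Origin at the centre of its underside, z up.
- square_lid: Lid of the square canister, brown wood, 90 g: plug 46 (own x) by 46 (own y), 10 mm deep (7 mm play in the mouth on each side); on it a plate 78 by 78, 8 thick; central round knob, 24 diameter, 28 high. Lies plug down, any yaw. Origin: centre of the underside, z up; plate top at 18, knob top at 46. Seated: origin 65 above its canister's. It fits in any quarter turn.
- oblong_canister: The oblong open grey stoneware canister, empty, loose, about 0.6 kg: 100 (own x) by 68 (own y) outside, 88 by 56 inside (mm), 75 tall, flat rim, wall 6. Origin at the centre of its underside, z up.
- oblong_lid: Lid of the oblong canister, brown wood, 90 g: plug 74 (own x) by 42 (own y), 10 mm deep (7 mm play in the mouth on each side); on it a plate 106 by 74, 8 thick; central round knob, 24 diameter, 28 high. Lies plug down, any yaw. Origin: centre of the underside, z up; plate top at 18, knob top at 46. Seated: origin 65 above its canister's. It fits either way round (half turn).
- egg_cup: White porcelain egg cup, 42 mm in diameter, 46 tall, standing among the canisters and lids; not part of the job. Origin at the centre of its underside.
- salt_shaker: Steel salt shaker, 38 mm in diameter, 62 tall, standing among the canisters and lids; not part of the job. Origin at the centre of its underside.
Mind the look-alikes: they are no part of the job. Leave any blue or turquoise look-alike of the oblong_lid alone.

How it is judged (in metres and radians):
At the end, for the whole second after the job is handed in: Each lid is seated on its own canister: centred within 10 mm, its origin 61 to 69 mm above the canister's, lid level within 0.08 rad, square and oblong lids turned to fit their mouths (0.4 and 0.3 rad), canisters upright, all at rest (horizontal distance between large_round_lid and large_round_canister below 0.01 m and z of large_round_lid in the frame of large_round_canister between 0.061 and 0.069 m and angle between each of large_round_lid, small_round_lid, square_lid, oblong_lid's own z axis and vertical below 0.08 rad and angle between each of large_round_canister, small_round_canister, square_canister, oblong_canister's own z axis and vertical below 0.05 rad and linear speed of each of large_round_lid, large_round_canister, small_round_lid, small_round_canister, square_lid, square_canister, oblong_lid, oblong_canister below 0.02 m/s and horizontal distance between small_round_lid and small_round_canister below 0.01 m and z of small_round_lid in the frame of small_round_canister between 0.061 and 0.069 m and horizontal distance between square_lid and square_canister below 0.01 m and z of square_lid in the frame of square_canister between 0.061 and 0.069 m and (angle between the x axis of square_lid and the x axis of square_canister, either way round below 0.4 rad or angle between the x axis of square_lid and the y axis of square_canister, either way round below 0.4 rad) and horizontal distance between oblong_lid and oblong_canister below 0.01 m and z of oblong_lid in the frame of oblong_canister between 0.061 and 0.069 m and angle between the x axis of oblong_lid and the x axis of oblong_canister, either way round below 0.3 rad); the robot touches nothing.
It fails at once if the egg cup is knocked over or pushed more than 30 mm (distance of egg_cup from where it was at the start of the episode above 0.03 m or angle between egg_cup's own z axis and vertical above 0.5 rad).
It fails at once if the salt shaker is knocked over or pushed more than 30 mm (distance of salt_shaker from where it was at the start of the episode above 0.03 m or angle between salt_shaker's own z axis and vertical above 0.5 rad).
It fails at once if a canister is pushed more than 40 mm from its place, or tipped (distance of any of large_round_canister, small_round_canister, square_canister, oblong_canister from where it was at the start of the episode above 0.04 m or angle between any of large_round_canister, small_round_canister, square_canister, oblong_canister's own z axis and vertical above 0.4 rad).
It fails at once if a lid is dropped or slammed on its canister (arrives at over 0.5 m/s, as in a fall of 13 mm) ((horizontal distance between large_round_lid and large_round_canister below 0.03 m and z of large_round_lid in the frame of large_round_canister below 0.1 m and linear speed of large_round_lid above 0.5 m/s) or (horizontal distance between small_round_lid and small_round_canister below 0.03 m and z of small_round_lid in the frame of small_round_canister below 0.1 m and linear speed of small_round_lid above 0.5 m/s) or (horizontal distance between square_lid and square_canister below 0.03 m and z of square_lid in the frame of square_canister below 0.1 m and linear speed of square_lid above 0.5 m/s) or (horizontal distance between oblong_lid and oblong_canister below 0.03 m and z of oblong_lid in the frame of oblong_canister below 0.1 m and linear speed of oblong_lid above 0.5 m/s)).
It also fails if it takes over 122 s, if anything falls off the work surface, if the arm or the gripper's body presses on something with over 40 N, if the wrist force passes 120 N, or if a joint passes its speed limit or range.

### The arm

A 6-joint arm with a two-finger parallel gripper is mounted at the origin on the work surface. World frame = base frame: x ahead of the robot, y to its left, z up, the work surface at z = 0. Lengths are in mm, angles in rad, forces in N, time in s.
With the tool pointing down it reaches from about 400 to 925 mm from the base axis. Payload 12.5 kg.
Tool frame: the origin (TCP) lies at the very end of the fingers, on their centre line; the grasp point (between the pads) lies 19 mm behind it; z points along the fingers, y is the line along which they close (so a half turn about z gives the same grasp; the last joint's range is limited). The gripper opens to 95 mm and grips with 3 to 60 N. Pads are 20 mm wide; open, the fingers measure 119 mm over their backs; the gripper's body (75 mm by 180 mm) begins 59 mm behind the grasp point.
Start: joints at [1.076, 0.491, 1.559, -0, 1.092, -0.106], TCP at [236.909, 578.378, 214.661] pointing down, gripper open.
Joint ranges: [-3.1, 3.1], [-0.84, 2.19], [0.05, 2.79], [-1.13, 4.28], [0.06, 2.93], [-2.69, 2.69]. Speed limits (rad/s): [2.22, 2.22, 2.79, 3.14, 3.14, 3.14].

### API

Orientations are given as a rotation vector (axis times angle).
In Python, from cell import get_state, camera, finish_job gives the robot as it stands.
- The arm moves only by the shell command python3 -m crank 'ROWS' [OPENING] [FORCE]. ROWS is text: rows parted by semicolons, each of 4 numbers parted by spaces: the shift along the tool's x, y, z as a fraction of full scale, then the turn about the tool's z as a fraction of full scale. A call has 1 to 5 rows; each row is the pose to reach, as a shift and turn from the pose commanded when the call began, along the tool's axes at that moment; what a row does not reach only later rows make up. Full scale, the value 1, is 80 mm for a shift and pi/2 rad for a turn. A row lasts 1/10 s, in which the tool goes at most 50 mm and 8.59 degrees, less where a joint would pass 70% of its speed; a pose out of reach is approached as far as the arm can. A call with a number of a shift or a turn outside -1 to 1 is refused whole. A call with a gripper value outside its range is refused whole. OPENING is the finger opening in mm, from 0 to 95.1, set as the call begins (- or left out, the last holds). The fingers move at their own pace and stop on an object; FORCE is the grip in N (left out, the last holds). Time passes only in rows, so rows that repeat a pose let the fingers close. It gives the time, the measured TCP pose, the force, the opening and the grip force at its end, in the units of the state.
- get_state(): the state, without advancing time (a new reading comes with each control period).
- camera(name): name is "scene" or "top" or "wrist"; returns a dict with "pixels" (400x640x3 uint8, red, green, blue), "intrinsics" (3x3 intrinsics, pixels), "extrinsics" (4x4, takes a point from camera to world coordinates). Camera axes: x right, y down, z forward; pixel columns grow to the right and rows downward; lengths in mm; the calibration is good to about 2 mm. The wrist camera is an equidistant fisheye: a pixel r from the principal point sees the ray r / f radians off the axis. A picture is of the moment at which its call begins. There is no depth.
- finish_job(): hands the job in; it is judged then, once.
The state is a dict: "clock": time; "q": joint angles; "joint_velocities": joint speeds; "joint_efforts": joint torques, N m; "ee_pos": TCP position; "orientation": TCP orientation; "force": force on the tool from outside, world axes, zero at the start; "moment": the same for the moment, N m; "grip_width": finger opening in mm; "grasp_force": force on a finger pad.
Only numpy, scipy, OpenCV 4.12 (cv2) and the standard library are available. Lean on these libraries where they do the work, as an engineer would, in place of code of your own. Each camera call takes 0.05 s, during which the arm holds its last target. There are 200 camera calls.

## Working session

There is one attempt and no reset: what is moved stays moved. The work goes in short steps, Python scripts to look and compute and a shell command to move; the robot and the scene stay as the last step left them, time stands still between calls to the robot, and variables do not carry over. Pictures are saved under pics/ and viewed, at most 16 in all, crops included, and the job is handed in when it is done.

```bash
ls; mkdir -p pics
python3 - <<'E'
from cell import *
import cv2
s=get_state();print({k:(s[k]) for k in("clock","ee_pos","orientation","grip_width","force")})
for n in("top","scene"):
    c=camera(n);cv2.imwrite(f"pics/{n}0.png",c["pixels"][:,:,::-1]);print(n,c["intrinsics"],c["extrinsics"])
E
```

```text
pics
{'clock': 0.0, 'ee_pos': array([236.78602312, 578.15368916, 214.07238669]), 'orientation': array([-6.06824112e-01, -3.08210738e+00,  1.63834811e-03]), 'grip_width': 95.02521235784903, 'force': array([ 0.21795038,  0.82391953, -0.67072273])}
top [[483.69077001   0.         323.61996009]
 [  0.         483.69077001 203.33557131]
 [  0.           0.           1.        ]] [[-1.24790067e-02 -9.99152315e-01  3.92291387e-02  3.73605934e+02]
 [-9.99893271e-01  1.21709544e-02 -8.08168647e-03  5.09767299e+01]
 [ 7.59737969e-03 -3.93258033e-02 -9.99197559e-01  1.58781075e+03]
 [ 0.00000000e+00  0.00000000e+00  0.00000000e+00  1.00000000e+00]]
scene [[499.28687765   0.         312.72354457]
 [  0.         499.28687765 202.79134273]
 [  0.           0.           1.        ]] [[ 6.58567698e-01  4.31754657e-01 -6.16341222e-01  1.24663035e+03]
 [ 7.52303668e-01 -3.58035013e-01  5.53037178e-01 -6.57166461e+02]
 [ 1.81046398e-02 -8.27888184e-01 -5.60600907e-01  7.56435480e+02]
 [ 0.00000000e+00  0.00000000e+00  0.00000000e+00  1.00000000e+00]]
```

View pics/top0.png

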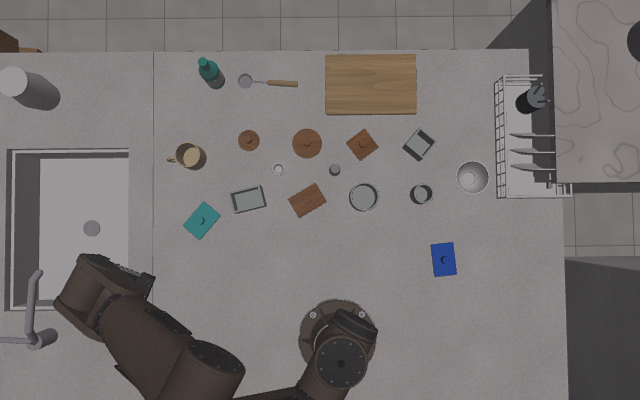

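View pics/scene0.png

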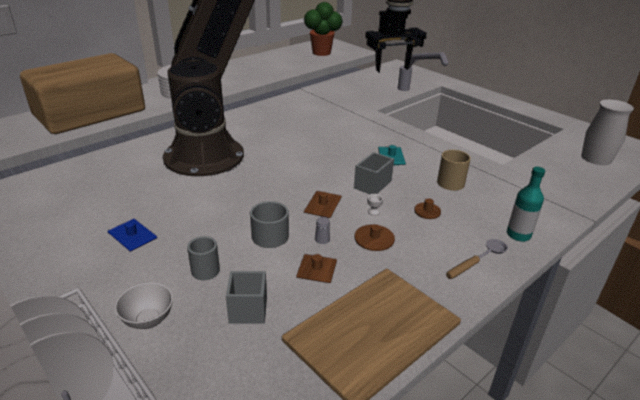

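The top view shows four brown lids: small round at (249,140), large round at (307,143), square at (362,145) and oblong at (307,200). The grey canisters are oblong (248,199), square (419,145), large round (364,197) and small round (421,194). The egg cup is at (278,170) and the shaker at (335,170). There are three oblong lid candidates: brown (307,200), turquoise (202,220) and blue (444,260). The brown one is wood, as described. I'll confirm it in an enlarged crop.

Run:
```python
import cv2
im=cv2.imread("pics/top0.png")[115:255,180:470]
cv2.imwrite("pics/crop0.png",cv2.convertScaleAbs(cv2.resize(im,(797,385),interpolation=cv2.INTER_CUBIC),alpha=1.3))
```

```text
(no output)
```

View pics/crop0.png

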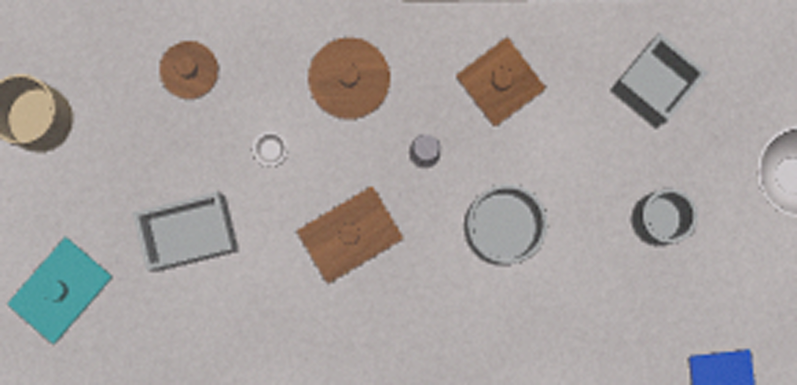

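The crop confirms that the brown wooden oblong lid, at crop (349,235), is the right one. The turquoise and blue ones are left alone. Next I measure from the silhouettes.

```bash
cat > h.py <<'E'
import cv2,numpy as np
from cell import *
from scipy.spatial.transform import Rotation as R
def ray(c,uv,z,fish=False):
    K,E=c["intrinsics"],c["extrinsics"];uv=np.atleast_2d(uv).astype(float)
    d=np.c_[(uv-K[:2,2])/[K[0,0],K[1,1]],np.ones(len(uv))]
    if fish:
        r=np.linalg.norm(d[:,:2],axis=1)+1e-9
        d=np.c_[d[:,:2]*(np.sin(r)/r)[:,None],np.cos(r)]
    d=d@E[:3,:3].T;o=E[:3,3]
    return (o+d*((z-o[2])/d[:,2])[:,None])[:,:2]
def blobs(mask,amin):
    n,l,s,ce=cv2.connectedComponentsWithStats(mask.astype(np.uint8))
    for i in range(1,n):
        if s[i,4]>=amin:
            cn=max(cv2.findContours((l==i).astype(np.uint8),cv2.RETR_EXTERNAL,cv2.CHAIN_APPROX_NONE)[0],key=cv2.contourArea)
            yield ce[i],cn[:,0,:],s[i,4]
def rect(P):  # centre, sides, yaw of long side from world points
    (c,(w,h),a)=cv2.minAreaRect(P.astype(np.float32))
    if w<h: w,h,a=h,w,a+90
    return np.round(c,1),round(w,1),round(h,1),round((a+90)%180-90,1)
E
python3 - <<'E'
from h import *
cs=[camera("top") for _ in range(6)];c=cs[0]
im=np.mean([k["pixels"] for k in cs],0)
r,g,b=im[...,0],im[...,1],im[...,2]
roi=np.zeros(r.shape,bool);roi[118:230,225:446]=1
print("lids")
for ce,cn,a in blobs((r-b>25)&roi,80):
    m=cv2.moments(cn);cc=ray(c,(m['m10']/m['m00'],m['m01']/m['m00']),15)
    print(ce.round(1),a,cc.round(1),rect(ray(c,cn,18)))
d=cv2.GaussianBlur(b-r,(0,0),.7);V=im.max(2)
print("bg",np.median(d[roi]),d[roi].std(),np.median(V[roi]),d[200,248],V[200,248])
mask=(((d>np.median(d[roi])+6)|(V<np.median(V[roi])*.75))&roi&(r-b<20)).astype(np.uint8)
mask=cv2.morphologyEx(mask,cv2.MORPH_CLOSE,np.ones((3,3)))
for ce,cn,a in blobs(mask,60):
    h=cv2.convexHull(cn)[:,0];m=cv2.moments(h)
    print(ce.round(1),a,ray(c,(m['m10']/m['m00'],m['m01']/m['m00']),38).round(1),rect(ray(c,cn,38)))
v=cv2.resize(np.hstack([im[118:230,225:446],np.repeat(mask[118:230,225:446,None]*255,3,2)]).astype(np.uint8),None,fx=1.8,fy=1.8)
cv2.imwrite("pics/mask.png",v[...,::-1])
E
```

```text
lids
[306.6 142.9] 684 [[633.9  91.4]] (array([633. ,  91.7]), 94.6, 91.9, 89.4)
[361.8 144.1] 545 [[627.6 -89.1]] (array([626.9, -88.8]), 76.8, 76.6, -54.1)
[248.2 139.9] 338 [[645.7 282.1]] (array([644.9, 282.3]), 65.7, 65.2, -0.4)
[306.9 199.8] 722 [[447.4  92.6]] (array([447.3,  92.4]), 104.8, 72.9, -60.0)
bg -4.402087794523334 12.098621185168343 137.0 1.8264368271438642 126.83333333333333
[418.6 144.5] 613 [[ 620.8 -271.2]] (array([ 621.1, -270.8]), 88.4, 75.5, -39.7)
[362.9 196.8] 628 [[453.5 -88.7]] (array([453.7, -88.1]), 92.0, 88.6, 82.2)
[247.9 199.4] 706 [[450.6 280.8]] (array([450.8, 281.1]), 105.6, 70.2, -76.1)
[420.7 193.8] 365 [[ 461.2 -274.1]] (array([ 462.9, -274.6]), 73.6, 61.7, -64.2)
```

View pics/mask.png

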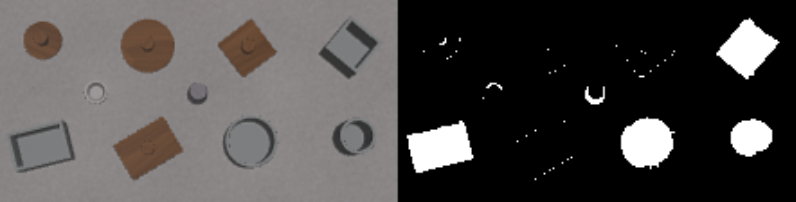

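```bash
cat > d.py <<'E'
import sys
from h import *
def delta(t,yaw=None):
    s=get_state();Q=R.from_rotvec(s["orientation"]);M=Q.as_matrix()
    d=Q.inv().apply(np.array(t,float)-s["ee_pos"])/80
    print("t",round(float(s["clock"]),1),"p",s["ee_pos"].round(1),"ydir",round(float(np.degrees(np.arctan2(M[1,1],M[0,1]))),2),"zax",M[:,2].round(3),"F",s["force"].round(1),"w",round(float(s["grip_width"]),1),"gf",round(float(s["grasp_force"]),1),"q6",s["q"][5].round(2),"-> shift",d.round(3))
if __name__=="__main__": delta([float(v) for v in sys.argv[1:4]])
E
python3 -m crank '0 0 0 -0.248;0 0 0 -0.248;0 0 0 -0.248;0 0 0 -0.248' 60 25
python3 d.py 646 282 180
```

```text
clock: 0.8
ee_pos: [236.9, 578.4, 214.7]
orientation: [-0.003, 3.142, 0.0]
force: [-0.0, -0.5, -0.1]
grip_width: 68.7
grasp_force: 0.0
t 0.8 p [236.9 578.4 214.7] ydir 90.11 zax [ 0.  0. -1.] F [-0.  -0.5 -0.1] w 68.7 gf 0.0 q6 -0.5 -> shift [-5.106 -3.715  0.434]
```

```bash
python3 -m crank '-1 -0.74 0 0;-1 -0.74 0 0;-1 -0.74 0 0' >/dev/null
python3 -m crank '-1 -0.74 0 0;-1 -0.74 0 0;-1 -0.74 0 0' >/dev/null
python3 -m crank '-1 -0.74 0 0;-1 -0.74 0 0;-1 -0.74 0 0' >/dev/null
python3 -m crank '-1 -0.74 0 0;-1 -0.74 0 0;-1 -0.74 0 0' >/dev/null
python3 -m crank '-1 -0.74 0 0;-1 -0.74 0 0;-1 -0.74 0 0;-1 -0.74 0 0;-1 -0.74 0 0' >/dev/null
python3 d.py 646 282 180
python3 - <<'E'
from h import *
c=camera("wrist");cv2.imwrite("pics/w1.png",c["pixels"][...,::-1]);im=c["pixels"].astype(float);r,b=im[...,0],im[...,2]
print(c["intrinsics"][:,2],c["intrinsics"][0,0],c["extrinsics"].round(2))
for ce,cn,a in blobs((r-b>25),300):
    m=cv2.moments(cn);print(ce.round(),a,ray(c,(m['m10']/m['m00'],m['m01']/m['m00']),18,True).round(1),rect(ray(c,cn,18,True)))
E
```

```text
t 2.5 p [635.9 284.1 214.6] ydir 90.06 zax [-0.001  0.    -1.   ] F [ 0.5  0.6 -0.6] w 60.1 gf 0.0 q6 -1.25 -> shift [-0.126 -0.026  0.433]
[317.75365036 195.04732368   1.        ] 309.70691628693146 [[-0.0000e+00  9.7000e-01  2.6000e-01  5.6297e+02]
 [ 1.0000e+00  0.0000e+00 -0.0000e+00  2.8458e+02]
 [-0.0000e+00  2.6000e-01 -9.7000e-01  3.8419e+02]
 [ 0.0000e+00  0.0000e+00  0.0000e+00  1.0000e+00]]
[170.  35.] 3736 [[452.6  97.4]] (array([450.4,  95. ]), 105.9, 74.8, -59.7)
[473. 146.] 5339 [[595.9 485.1]] (array([593.3, 491.4]), 142.3, 98.6, 67.7)
[173. 175.] 3752 [[634.4  96.3]] (array([635.7,  93.4]), 97.3, 96.9, 85.3)
[ 77. 174.] 1710 [[628.5 -82.1]] (array([629.7, -85.8]), 82.7, 78.6, -53.2)
[317. 183.] 2508 [[646.3 283.1]] (array([647.5, 283.4]), 68.7, 68.3, 0.1)
[ 55. 243.] 1485 [[ 748.7 -177.5]] (array([ 737.9, -173.3]), 222.2, 75.4, -70.2)
[133. 246.] 473 [[739.7  10.7]] (array([742.8,  12.7]), 53.4, 36.6, -89.7)
[212. 277.] 487 [[781.7 134.5]] (array([783.3, 135.8]), 83.6, 26.3, -9.4)
[424. 277.] 482 [[781.  434.9]] (array([782.6, 433.4]), 83.1, 24.8, 9.7)
[625. 314.] 626 [[ 967.3 1055.6]] (array([ 976.3, 1059.2]), 227.5, 92.9, -89.7)
[393. 315.] 949 [[844.7 415.8]] (array([848.1, 365.8]), 432.9, 13.2, -89.8)
[ 28. 339.] 353 [[1040.9 -452.8]] (array([1035.7, -463.1]), 174.0, 54.8, 89.8)
```

View pics/w1.png

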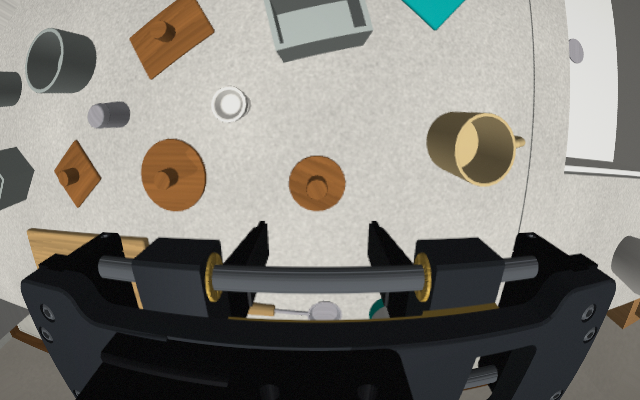

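The wrist view shows the small lid at (317,183), large round at (173,175), square at (77,174), oblong at (170,35) and oblong canister at (320,25). The results agree with the top view within 2 mm, so I descend on the small lid.

```bash
python3 -m crank '-0.13 -0.015 1 0;-0.13 -0.015 1 0;-0.13 -0.015 1 0' 50 25 >/dev/null
python3 -m crank '0 0 0.5 0;0 0 1 0;0 0 1 0' >/dev/null
python3 -m crank '0 0 0.2 0;0 0 0.4 0;0 0 0.4 0;0 0 0.4 0' >/dev/null
python3 d.py 646.5 282.8 22
python3 -m crank '0 0 0 0;0 0 0 0;0 0 0 0;0 0 0 0;0 0 0 0' 10 25 >/dev/null
python3 -m crank '0 0 0 0;0 0 0 0;0 0 0 0;0 0 0 0;0 0 0 0' >/dev/null
python3 d.py 646.5 282.8 22
```

```text
t 3.5 p [647.8 281.6  23.3] ydir 90.04 zax [ 0.001  0.    -1.   ] F [ 0.3  0.1 -0.1] w 50.0 gf 0.0 q6 -1.25 -> shift [0.016 0.015 0.016]
t 4.5 p [647.7 281.5  23. ] ydir 90.05 zax [ 0.  0. -1.] F [-0.8 -0.2  5.4] w 23.2 gf 25.0 q6 -1.26 -> shift [0.015 0.016 0.012]
```

```bash
python3 -m crank '0 0 -0.1 0;0 0 -0.3 0;0 0 -0.6 0;0 0 -1 0' >/dev/null
python3 -m crank '0 0 -0.6 0;0 0 -0.6 0;0 0 -0.6 0' >/dev/null
python3 d.py 461 -274 152
python3 - <<'E'
from h import *
c=camera("scene");im=cv2.imread("pics/scene0.png")[...,::-1].astype(float)
d=cv2.GaussianBlur(im[...,2]-im[...,0],(0,0),.8);V=im.max(2);bg=cv2.medianBlur(V.astype(np.uint8),101)
mask=(d>np.median(d)+4).astype(np.uint8);mask[:145]=0;mask[335:]=0;mask[:,:180]=0;mask[:,420:]=0
mask=cv2.morphologyEx(mask,cv2.MORPH_CLOSE,np.ones((3,3)));print(np.median(d))
for ce,cn,a in blobs(mask,300):
    h=cv2.convexHull(cn)[:,0];m=cv2.moments(h);p=(m['m10']/m['m00'],m['m01']/m['m00']);print(np.round(p,1),a,ray(c,p,37.5).round(1))
cv2.imwrite("pics/smask.png",np.where(mask[...,None]>0,im,im*.25)[140:340,170:430,::-1])
w=camera("wrist")["pixels"];t=camera("top");cv2.imwrite("pics/w2.png",w[...,::-1])
E
```

```text
t 5.2 p [647.8 281.6 152.6] ydir 90.05 zax [ 0.003  0.001 -1.   ] F [-0.5 -0.8 -2.4] w 23.3 gf 25.0 q6 -1.26 -> shift [ 2.340e+00 -6.943e+00 -5.000e-03]
-5.029823195085925
[378.9 168.2] 1661 [[444.1 315.6]]
[269.3 223.8] 1562 [[457.3 -88. ]]
[322.2 230.6] 351 [[559.   -8.1]]
[203.3 257.5] 1143 [[ 463.9 -274.4]]
[246.3 297. ] 2009 [[ 624.4 -271.9]][ WARN:0@1.411] global loadsave.cpp:1063 imwrite_ Unsupported depth image for selected encoder is fallbacked to CV_8U.
```

View pics/smask.png

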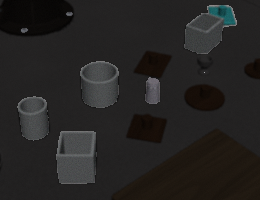

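View pics/w2.png

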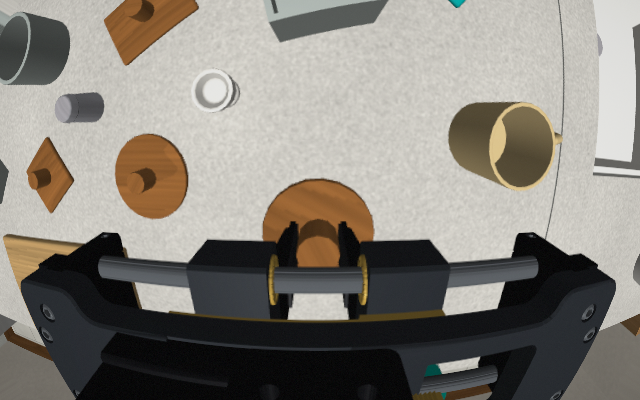

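The scene mask shows the canisters clearly and gives centres within 4 mm of the top view, so I average the two. The wrist view shows the small lid held level at (318,230). Now I carry it to the small canister.

```bash
python3 -m crank '0.11 -0.33 0 0;0.22 -0.66 0 0;0.33 -0.993 0 0' >/dev/null
python3 -m crank '0.11 -0.33 0 0;0.22 -0.66 0 0;0.33 -0.993 0 0' >/dev/null
python3 -m crank '0.11 -0.33 0 0;0.22 -0.66 0 0;0.33 -0.993 0 0' >/dev/null
python3 -m crank '0.11 -0.33 0 0;0.22 -0.66 0 0;0.33 -0.993 0 0' >/dev/null
python3 -m crank '0.11 -0.33 0 0;0.22 -0.66 0 0;0.33 -0.993 0 0' >/dev/null
python3 -m crank '0.11 -0.33 0 0;0.22 -0.66 0 0;0.33 -0.993 0 0' >/dev/null
python3 -m crank '0.11 -0.33 0 0;0.22 -0.66 0 0;0.33 -0.993 0 0;0.33 -0.993 0 0;0.33 -0.993 0 0' >/dev/null
python3 d.py 463.2 -274.3 100
python3 - <<'E'
from h import *
for n in("wrist","scene"):
    cv2.imwrite(f"pics/{n}3.png",camera(n)["pixels"][...,::-1])
a=cv2.imread("pics/wrist3.png");b=cv2.imread("pics/scene3.png")
cv2.imwrite("pics/both3.png",np.vstack([cv2.resize(a[60:360],(640,300)),cv2.resize(b[170:320,120:440],(640,300))]))
E
```

```text
t 7.7 p [ 462.7 -274.7  149.7] ydir 89.96 zax [-0.001  0.001 -1.   ] F [-0.2  0.5  0.5] w 23.4 gf 25.0 q6 -2.23 -> shift [-0.008  0.004  0.621]
```

View pics/both3.png

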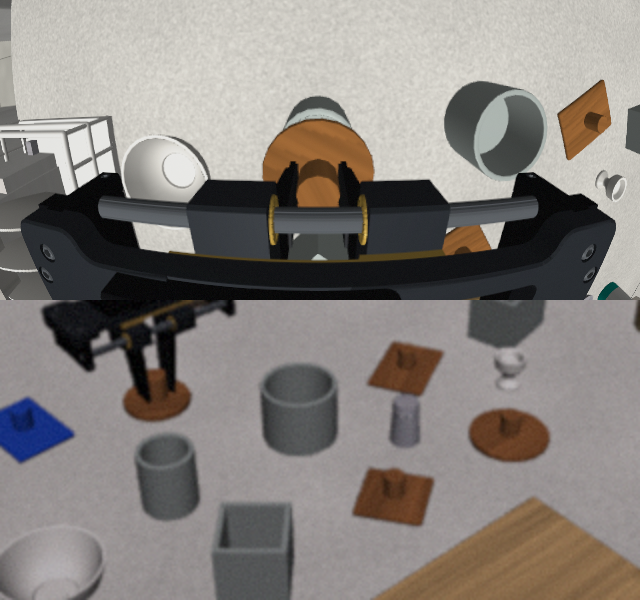

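The wrist view at (318,165) and the scene view at (157,395) show the lid centred over the small canister. Lowering.

```bash
python3 -m crank '0 0 0.2 0;0 0 0.4 0;0 0 0.55 0;0 0 0.62 0;0 0 0.65 0' >/dev/null
python3 -m crank '0 0 0.03 0;0 0 0.06 0;0 0 0.09 0;0 0 0.11 0;0 0 0.11 0'
python3 d.py 463.2 -274.3 88
```

```text
clock: 8.8
ee_pos: [463.1, -274.7, 89.7]
orientation: [0.001, -3.142, -0.0]
force: [-0.1, -0.6, -0.7]
grip_width: 23.5
grasp_force: 25.0
t 8.8 p [ 463.1 -274.7   89.7] ydir 90.04 zax [-0.  0. -1.] F [-0.1 -0.6 -0.7] w 23.5 gf 25.0 q6 -2.23 -> shift [-0.001  0.005  0.022]
```

```bash
python3 -m crank '0 0 0.01 0;0 0 0.02 0;0 0 0.02 0' | grep -E "force|pos"
python3 -m crank '0 0 0.01 0;0 0 0.015 0;0 0 0.015 0' | grep -E "force|pos"
python3 -m crank '0 0 0 0;0 0 0 0;0 0 0 0' 28 |grep -E "force|wid"
python3 -m crank '0 0 0 0;0 0 0 0;0 0 0 0' 50 |grep -E "force|wid"
python3 -m crank '0 0 -0.3 0;0 0 -0.6 0;0 0 -1 0;0 0 -1 0' >/dev/null
python3 -m crank '0 0.3 -0.3 0;0 0.8 -0.3 0;0 1 -0.3 0;0 1 -0.3 0' >/dev/null
python3 d.py 627.5 -89.2 190;  python3 - <<'E'
from h import *
for n in("wrist","scene"):
    cv2.imwrite(f"pics/{n}4.png",camera(n)["pixels"][...,::-1])
a=cv2.imread("pics/wrist4.png");b=cv2.imread("pics/scene4.png")
cv2.imwrite("pics/both4.png",np.vstack([cv2.resize(a[:300],(640,300)),cv2.resize(b[170:320,120:440],(640,300))]))
E
```

```text
ee_pos: [463.1, -274.7, 88.1]
force: [0.4, -0.9, -1.0]
grasp_force: 25.0
ee_pos: [463.2, -274.8, 87.9]
force: [-2.3, 2.2, 10.1]
grasp_force: 25.0
force: [0.2, 0.4, 0.8]
grip_width: 27.9
grasp_force: 0.0
force: [-0.5, -0.3, -0.4]
grip_width: 46.3
grasp_force: 0.0
t 10.8 p [ 462.9 -193.1  190.7] ydir 90.18 zax [-0.001  0.001 -1.   ] F [-0.1 -0.3 -0.2] w 50.1 gf 0.0 q6 -2.1 -> shift [-2.062  1.292  0.008]
```

View pics/both4.png

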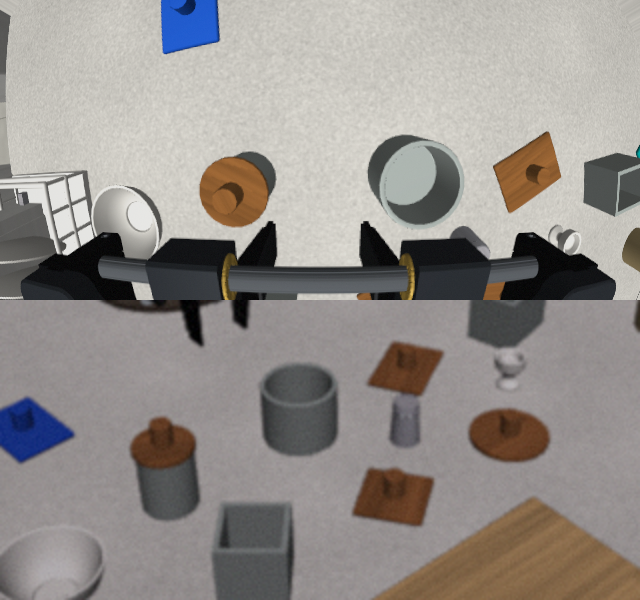

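The small lid sits flat on its canister at (163,440). Next is the square lid.

```bash
python3 -m crank '-0.69 0.435 0 0;-0.69 0.435 0 0;-0.69 0.435 0 0' >/dev/null
python3 -m crank '-0.69 0.435 0 0;-0.69 0.435 0 0;-0.69 0.435 0 0' >/dev/null
python3 -m crank '-0.69 0.42 0 0;-0.69 0.42 0 0;-0.69 0.42 0 0;-0.69 0.42 0 0;-0.69 0.42 0 0' >/dev/null
cat >> h.py <<'E'
def lid(near):
    c=camera("wrist");im=c["pixels"].astype(float)
    for ce,cn,a in blobs(im[...,0]-im[...,2]>25,300):
        P=ray(c,cn,18,True)
        if np.hypot(*(P.mean(0)-near))<60: print("lid",ce.round(),rect(P),"circle",np.round(cv2.minEnclosingCircle(P.astype(np.float32))[0],1))
E
python3 -c "
from h import *;lid((628,-89))"
python3 d.py 628 -89 23
```

```text
lid [321. 179.] (array([628.8, -88.1]), 77.8, 77.8, 36.4) circle [629.1 -88. ]
t 12.1 p [627.6 -92.3 191.2] ydir 89.99 zax [-0. -0. -1.] F [ 0.   0.3 -0.2] w 49.8 gf 0.0 q6 -1.82 -> shift [-0.006  0.042  2.102]
```

```bash
python3 -m crank '-0.014 0.048 0.6 0;-0.014 0.048 1 0;-0.014 0.048 1 0' 50 25 >/dev/null
python3 -m crank '0 0 0.5 0;0 0 0.9 0;0 0 0.9 0' >/dev/null
python3 -m crank '0 0 0.1 0;0 0 0.2 0;0 0 0.2 0;0 0 0.2 0' >/dev/null
python3 d.py 628.7 -88.3 23
python3 -m crank '0 0 0 0;0 0 0 0;0 0 0 0;0 0 0 0;0 0 0 0' 10 25 >/dev/null
python3 -m crank '0 0 0 0;0 0 0 0;0 0 0 0;0 0 0 0' >/dev/null
python3 d.py 628.7 -88.3 23
python3 -m crank '0 0 -0.1 0;0 0 -0.3 0;0 0 -0.6 0;0 0 -1 0' >/dev/null
python3 -m crank '0 0 -0.6 0;0 0 -0.6 0;0 0 -0.6 0;0 0 -0.6 0' >/dev/null
python3 -c "
from h import *
c=camera('wrist');cv2.imwrite('pics/w5.png',c['pixels'][...,::-1])"
python3 d.py 622.6 -271.6 150
```

```text
t 13.1 p [630.1 -87.7  23.9] ydir 90.05 zax [ 0.001 -0.    -1.   ] F [ 0.2 -0.3 -0.4] w 50.2 gf 0.0 q6 -1.81 -> shift [ 0.018 -0.008  0.012]
t 13.9 p [629.8 -87.6  23.2] ydir 90.04 zax [ 0.  0. -1.] F [-0.3  0.3  4. ] w 23.4 gf 25.0 q6 -1.81 -> shift [ 0.014 -0.009  0.002]
t 14.8 p [629.2 -87.4 150.1] ydir 90.04 zax [-0.002  0.001 -1.   ] F [ 0.4  0.6 -1. ] w 23.5 gf 25.0 q6 -1.81 -> shift [ 8.400e-02 -2.302e+00  1.000e-03]
```

```bash
python3 -m crank '0.01 -0.3 0 0;0.02 -0.65 0 0;0.035 -0.98 0 0' >/dev/null
python3 -m crank '0.01 -0.3 0 0;0.02 -0.65 0 0;0.035 -0.98 0 0' >/dev/null
python3 -m crank '0 -0.1 0 -0.05;0 -0.2 0 -0.1;0 -0.34 0 -0.155;0 -0.34 0 -0.155;0 -0.34 0 -0.155' >/dev/null
python3 d.py 623.6 -271.6 90
python3 - <<'E'
from h import *
for n in("wrist","scene"):
    cv2.imwrite(f"pics/{n}5.png",camera(n)["pixels"][...,::-1])
a=cv2.imread("pics/wrist5.png");b=cv2.imread("pics/scene5.png")
cv2.imwrite("pics/both5.png",np.vstack([cv2.resize(a[:300],(640,300)),cv2.resize(b[200:350,120:440],(640,300))]))
E
```

```text
t 15.9 p [ 623.9 -271.3  150. ] ydir 103.83 zax [-0.002  0.001 -1.   ] F [-0.9  0.1 -1.1] w 23.6 gf 25.0 q6 -2.32 -> shift [ 0.004 -0.004  0.749]
```

View pics/both5.png

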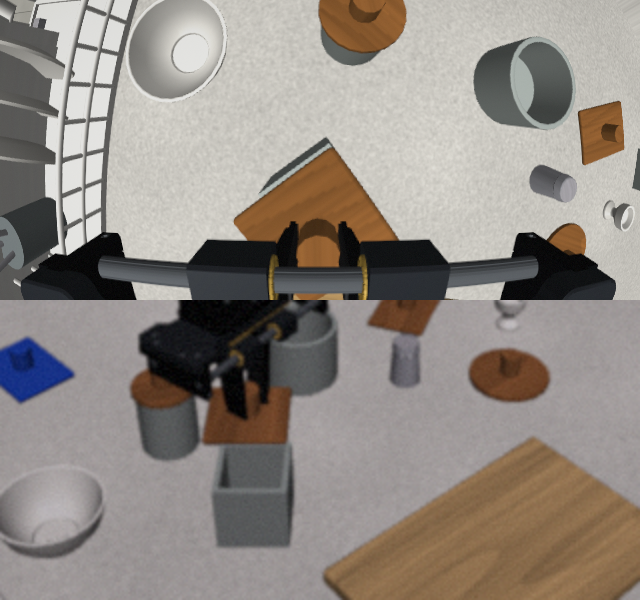

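The square lid, at (320,200) in the wrist view, is parallel to the canister's edge and centred. Lowering.

```bash
python3 -m crank '0 0 0.2 0;0 0 0.4 0;0 0 0.55 0;0 0 0.62 0;0 0 0.65 0' >/dev/null
python3 -m crank '0 0 0.03 0;0 0 0.06 0;0 0 0.09 0;0 0 0.11 0;0 0 0.11 0'|grep -E "force|pos"
python3 -m crank '0 0 0.01 0;0 0 0.015 0;0 0 0.015 0' | grep -E "force|pos"
python3 -m crank '0 0 0.01 0;0 0 0.015 0;0 0 0.015 0' | grep -E "force|pos"
python3 d.py 634 91.5 190
```

```text
ee_pos: [624.2, -271.5, 90.1]
force: [0.0, 0.4, -1.0]
grasp_force: 25.0
ee_pos: [624.3, -271.5, 89.0]
force: [0.5, -0.3, -0.7]
grasp_force: 25.0
ee_pos: [624.3, -271.6, 88.2]
force: [-0.9, 0.4, 3.4]
grasp_force: 25.0
t 17.6 p [ 624.3 -271.6   88.2] ydir 103.99 zax [ 0. -0. -1.] F [-0.9  0.4  3.4] w 23.1 gf 25.0 q6 -2.32 -> shift [-1.215  4.375 -1.273]
```

```bash
python3 -m crank '0 0 0 0;0 0 0 0;0 0 0 0' 28 |grep -E "force|wid"
python3 -m crank '0 0 0 0;0 0 0 0;0 0 0 0' 50 |grep -E "force|wid"
python3 -m crank '0 0 -0.3 0;0 0 -0.6 0;0 0 -1 0;0 0 -1 0.08;0 0 -1 0.155' >/dev/null
python3 -m crank '0 0 -0.3 0.001;0 0.4 -0.3 0.001;0 0.9 -0.3 0;0 0.9 -0.3 0' >/dev/null
python3 -m crank '0 0.5 0 0;-0.05 0.9 0 0;-0.05 0.9 0 0' >/dev/null
python3 -m crank '0 0.5 0 0;-0.05 0.9 0 0;-0.05 0.9 0 0' >/dev/null
python3 -m crank '0 0.5 0 0;-0.02 0.9 0 0;-0.02 0.9 0 0' >/dev/null
python3 -m crank '0 0.5 0 0;0 0.9 0 0;0 0.9 0 0;0 0.9 0 0;0 0.9 0 0' >/dev/null
python3 -c "
from h import *;lid((634,92))
a=camera('wrist')['pixels'][...,::-1];b=camera('scene')['pixels'][...,::-1]
cv2.imwrite('pics/both6.png',np.vstack([cv2.resize(a[:300],(640,300)),cv2.resize(b[200:350,120:440],(640,300))]))"
python3 d.py 634 91.5 23
```

```text
force: [-0.6, 0.6, -0.9]
grip_width: 27.5
grasp_force: 0.0
force: [-0.0, 0.5, -0.6]
grip_width: 46.4
grasp_force: 0.0
lid [322. 179.] (array([635.2,  92.6]), 96.5, 96.4, 44.6) circle [635.4  92.6]
t 20.6 p [633.8  87.1 191.8] ydir 89.96 zax [ 0. -0. -1.] F [ 0.7  0.5 -0.7] w 49.9 gf 0.0 q6 -1.54 -> shift [-0.003  0.055  2.11 ]
```

View pics/both6.png

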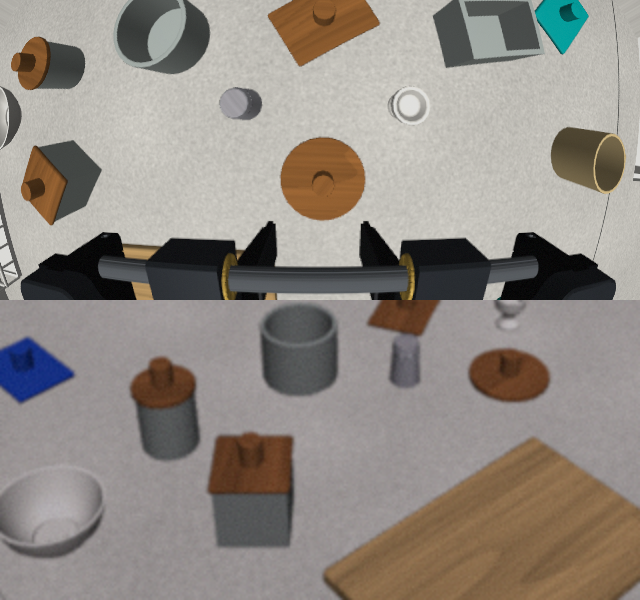

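The square lid is seated flat at (251,470). The large lid at (322,179) is next.

```bash
python3 -m crank '-0.016 0.066 0.6 0;-0.016 0.066 1 0;-0.016 0.066 1 0' 50 25 >/dev/null
python3 -m crank '0 0 0.5 0;0 0 0.9 0;0 0 0.9 0' >/dev/null
python3 -m crank '0 0 0.1 0;0 0 0.2 0;0 0 0.21 0;0 0 0.21 0' >/dev/null
python3 d.py 635.2 92.4 23
python3 -m crank '0 0 0 0;0 0 0 0;0 0 0 0;0 0 0 0;0 0 0 0' 10 25 >/dev/null
python3 -m crank '0 0 0 0;0 0 0 0;0 0 0 0;0 0 0 0' >/dev/null
python3 d.py 635.2 92.4 23
python3 -m crank '0 0 -0.1 0;0 0 -0.3 0;0 0 -0.6 0;0 0 -1 0' >/dev/null
python3 -m crank '0 0 -0.6 0;0 0 -0.6 0;0 0 -0.6 0;0 0 -0.6 0' >/dev/null
python3 -m crank '0.2 -0.2 0 0;0.45 -0.45 0 0;0.75 -0.753 0 0' >/dev/null
python3 -m crank '0.2 -0.2 0 0;0.45 -0.45 0 0;0.75 -0.753 0 0' >/dev/null
python3 -m crank '0.2 -0.2 0 0;0.45 -0.45 0 0;0.75 -0.753 0 0;0.75 -0.753 0 0;0.75 -0.753 0 0' >/dev/null
python3 d.py 455.6 -88.4 90
python3 - <<'E'
from h import *
a=camera('wrist')['pixels'][...,::-1];b=camera('scene')['pixels'][...,::-1]
cv2.imwrite('pics/both7.png',np.vstack([cv2.resize(a[:300],(640,300)),cv2.resize(b[150:300,180:500],(640,300))]))
E
```

```text
t 21.6 p [635.2  93.7  23.8] ydir 90.05 zax [ 0.001  0.    -1.   ] F [ 0.8 -0.1 -0.9] w 49.7 gf 0.0 q6 -1.53 -> shift [ 0.    -0.017  0.01 ]
t 22.6 p [634.9  93.7  23.2] ydir 90.04 zax [ 0.  0. -1.] F [-1.1 -1.5  4.1] w 23.5 gf 25.0 q6 -1.53 -> shift [-0.003 -0.017  0.002]
t 24.4 p [454.8 -87.4 150.5] ydir 89.96 zax [-0.001  0.001 -1.   ] F [ 0.4  0.1 -1.1] w 23.4 gf 25.0 q6 -1.9 -> shift [-0.011 -0.013  0.756]
```

View pics/both7.png

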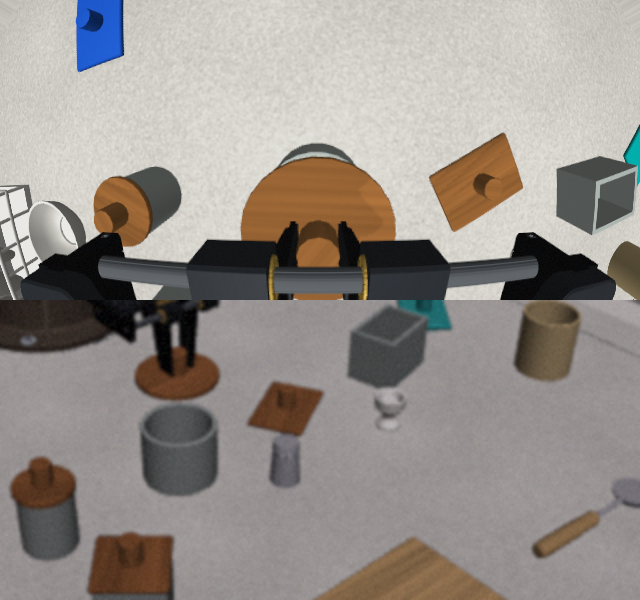

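The large lid, at (318,200) in the wrist view, is centred over the large canister. I lower it, release, and go on to the oblong lid.

```bash
python3 -m crank '-0.008 -0.01 0.2 0;-0.008 -0.01 0.4 0;-0.008 -0.01 0.55 0;-0.008 -0.01 0.62 0;-0.008 -0.01 0.65 0' >/dev/null
python3 -m crank '0 0 0.03 0;0 0 0.06 0;0 0 0.09 0;0 0 0.11 0;0 0 0.11 0'|grep -E "force|pos"
python3 -m crank '0 0 0.01 0;0 0 0.02 0;0 0 0.02 0' | grep -E "force|pos"
python3 -m crank '0 0 0.01 0;0 0 0.015 0;0 0 0.015 0' | grep -E "force|pos"
python3 d.py 447.5 92.5 190
```

```text
ee_pos: [455.6, -88.0, 90.2]
force: [0.3, 0.6, -0.4]
grasp_force: 25.0
ee_pos: [455.6, -87.9, 88.6]
force: [-0.1, 0.2, -1.2]
grasp_force: 25.0
ee_pos: [455.8, -87.9, 88.1]
force: [-3.1, 0.8, 10.6]
grasp_force: 25.0
t 26.1 p [455.8 -87.9  88.1] ydir 90.05 zax [ 0.001 -0.    -1.   ] F [-3.1  0.8 10.6] w 23.2 gf 25.0 q6 -1.9 -> shift [ 0.1    2.255 -1.274]
```

```bash
python3 -m crank '0 0 0 0;0 0 0 0;0 0 0 0' 28 |grep -E "force|wid"
python3 -m crank '0 0 0 0;0 0 0 0;0 0 0 0' 50 |grep -E "force|wid"
python3 -m crank '0 0 -0.3 0;0 0 -0.6 0;0 0 -1 0;0 0 -1 0' >/dev/null
python3 -m crank '0.02 0.3 -0.3 0;0.08 0.75 -0.3 0;0.08 0.75 -0.3 0' >/dev/null
python3 -m crank '0 0.3 0 0;0 0.75 0 0;0 0.75 0 0' >/dev/null
python3 -m crank '0 0.3 0 0;0 0.75 0 0;0 0.75 0 0;0 0.75 0 0;0 0.75 0 0' >/dev/null
python3 -c "
from h import *;lid((448,92))
a=camera('wrist')['pixels'][...,::-1];b=camera('scene')['pixels'][...,::-1]
cv2.imwrite('pics/both8.png',np.vstack([cv2.resize(a[:300],(640,300)),cv2.resize(b[150:300,180:500],(640,300))]))"
python3 d.py 448 93 23
```

```text
force: [0.2, 0.4, -0.6]
grip_width: 28.0
grasp_force: 0.0
force: [0.4, -0.3, 0.1]
grip_width: 46.6
grasp_force: 0.0
lid [320. 177.] (array([448.7,  93.5]), 105.6, 74.1, -59.6) circle [448.8  93.6]
t 28.4 p [449.2  91.2 191.3] ydir 89.97 zax [-0.  0. -1.] F [0.7 0.4 0.1] w 50.2 gf 0.0 q6 -1.51 -> shift [0.015 0.023 2.104]
```

View pics/both8.png

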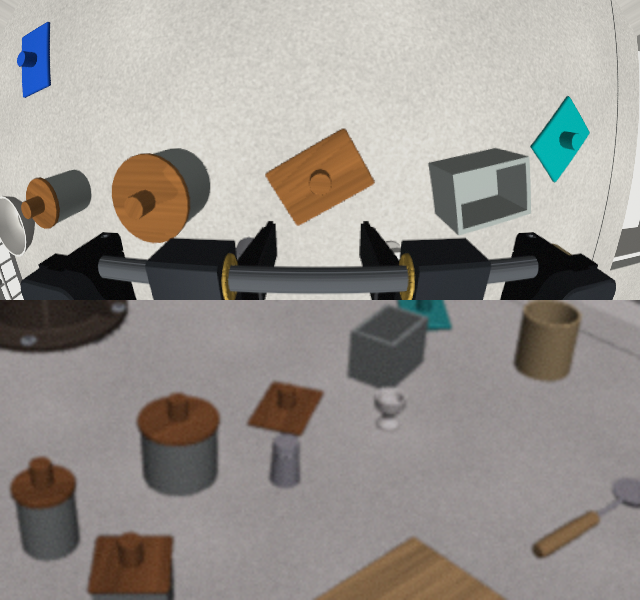

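The large lid is seated at (178,418). The brown oblong lid is at (320,177), clear of the look-alikes. I grasp it and carry it over.

```bash
python3 -m crank '0.005 0.016 0.6 0;0.005 0.016 1 0;0.005 0.016 1 0' 50 25 >/dev/null
python3 -m crank '0 0 0.5 0;0 0 0.9 0;0 0 0.9 0' >/dev/null
python3 -m crank '0 0 0.1 0;0 0 0.2 0;0 0 0.2 0;0 0 0.2 0' >/dev/null
python3 d.py 448.4 93 23
python3 -m crank '0 0 0 0;0 0 0 0;0 0 0 0;0 0 0 0;0 0 0 0' 10 25 >/dev/null
python3 -m crank '0 0 0 0;0 0 0 0;0 0 0 0;0 0 0 0' >/dev/null
python3 d.py 448.4 93 23
python3 -m crank '0 0 -0.1 0;0 0 -0.3 0;0 0 -0.6 0;0 0 -1 0' >/dev/null
python3 -m crank '0 0 -0.6 0;0 0 -0.6 0;0 0 -0.6 0;0 0 -0.6 0' >/dev/null
python3 -m crank '-0.01 0.3 0 0;-0.02 0.6 0 0;-0.03 0.9 0 0' >/dev/null
python3 -m crank '0 0.3 0 0;0 0.6 0 0;0 0.9 0 0;0 0.9 0 0' >/dev/null
python3 -m crank '0 0.2 0 0.06;0 0.4 0 0.12;0 0.53 0 0.182;0 0.53 0 0.182;0 0.53 0 0.182' >/dev/null
python3 d.py 452 280.6 90
python3 - <<'E'
from h import *
a=camera('wrist')['pixels'][...,::-1];b=camera('scene')['pixels'][...,::-1]
cv2.imwrite('pics/both9.png',np.vstack([cv2.resize(a[:300],(640,300)),cv2.resize(b[90:240,240:560],(640,300))]))
E
```

```text
t 29.4 p [449.   93.4  24.1] ydir 90.04 zax [ 0.001  0.    -1.   ] F [ 0.2 -0.3 -0.2] w 49.9 gf 0.0 q6 -1.51 -> shift [ 0.008 -0.005  0.014]
t 30.3 p [448.8  93.4  23.5] ydir 90.05 zax [ 0.  0. -1.] F [-1.2 -0.3  5.2] w 23.3 gf 25.0 q6 -1.51 -> shift [ 0.005 -0.005  0.007]
t 32.3 p [450.6 279.  150.5] ydir 73.84 zax [-0.002 -0.001 -1.   ] F [-0.3 -0.1 -0.7] w 23.6 gf 25.0 q6 -0.86 -> shift [-0.012  0.025  0.757]
```

View pics/both9.png

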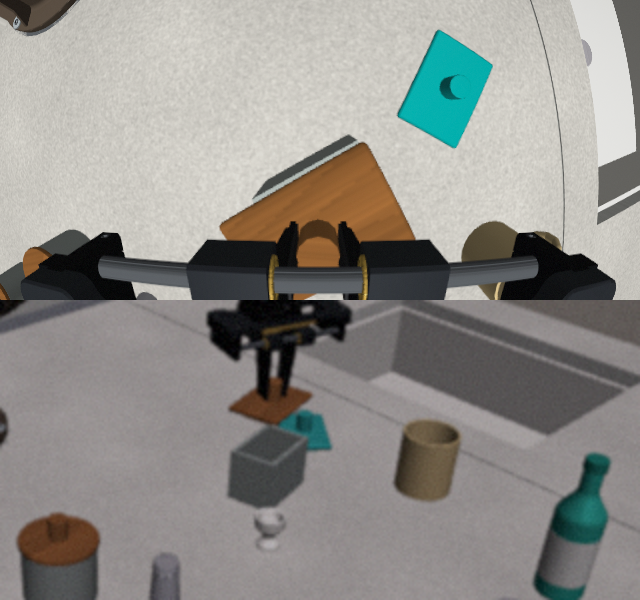

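The oblong lid, at (320,200), is parallel to the canister's edge and centred. Lowering.

```bash
python3 -m crank '-0.015 0.022 0.2 0;-0.015 0.022 0.4 0;-0.015 0.022 0.55 0;-0.015 0.022 0.62 0;-0.015 0.022 0.65 0' >/dev/null
python3 -m crank '0 0 0.03 0;0 0 0.06 0;0 0 0.09 0;0 0 0.11 0;0 0 0.11 0'|grep -E "force|pos"
python3 -m crank '0 0 0.01 0;0 0 0.015 0;0 0 0.015 0' | grep -E "force|pos"
python3 -m crank '0 0 0.01 0;0 0 0.015 0;0 0 0.015 0' | grep -E "force|pos"
```

```text
ee_pos: [452.6, 281.1, 90.6]
force: [-0.2, 0.1, -1.5]
grasp_force: 25.0
ee_pos: [452.6, 281.1, 89.4]
force: [-0.3, -0.3, -1.1]
grasp_force: 25.0
ee_pos: [452.7, 281.1, 88.5]
force: [-1.7, -0.4, 3.3]
grasp_force: 25.0
```

```bash
python3 -m crank '0 0 0 0;0 0 0 0;0 0 0 0' 28 |grep -E "force|wid"
python3 -m crank '0 0 0 0;0 0 0 0;0 0 0 0' 50 |grep -E "force|wid"
python3 -m crank '0 0 -0.3 0;0 0 -0.6 0;0 0 -1 0;0 0 -1 0' >/dev/null
python3 -m crank '0 0.5 -0.5 0;0 1 -0.5 0;0 1 -0.5 0;0 1 -0.5 0' >/dev/null
python3 -m crank '0 0.5 0 0;0 1 0 0;0 1 0 0;0 1 0 0;0 1 0 0' >/dev/null
python3 d.py 452 281 200;python3 - <<'E'
from h import *
t=camera('top');b=camera('scene')['pixels'][...,::-1];im=t["pixels"].astype(float)
roi=np.zeros(im.shape[:2],bool);roi[118:225,225:446]=1
for ce,cn,a in blobs((im[...,0]-im[...,2]>25)&roi,80): print(ce.round(),a,rect(ray(t,cn,83)))
cv2.imwrite('pics/fin.png',np.vstack([cv2.resize(im[110:230,200:460,::-1].astype(np.uint8),(640,295)),cv2.resize(b[150:300,170:490],(640,300))]))
E
```

```text
force: [-0.6, 0.3, 0.1]
grip_width: 28.1
grasp_force: 0.0
force: [-0.5, 0.3, -0.1]
grip_width: 46.3
grasp_force: 0.0
t 35.9 p [497.3 433.3 207.7] ydir 73.62 zax [-0.001 -0.001 -1.   ] F [ 0.3 -0.5 -0.4] w 50.2 gf 0.0 q6 -0.67 -> shift [ 0.006 -1.986  0.099]
[422. 142.] 594 (array([ 620.8, -271.8]), 77.0, 76.8, -39.6)
[364. 196.] 759 (array([454.1, -87.4]), 93.7, 93.7, 89.3)
[424. 193.] 384 (array([ 459.9, -274.2]), 67.3, 66.9, -27.4)
[246. 198.] 787 (array([451.4, 280.3]), 104.7, 72.7, -76.4)
```

View pics/fin.png

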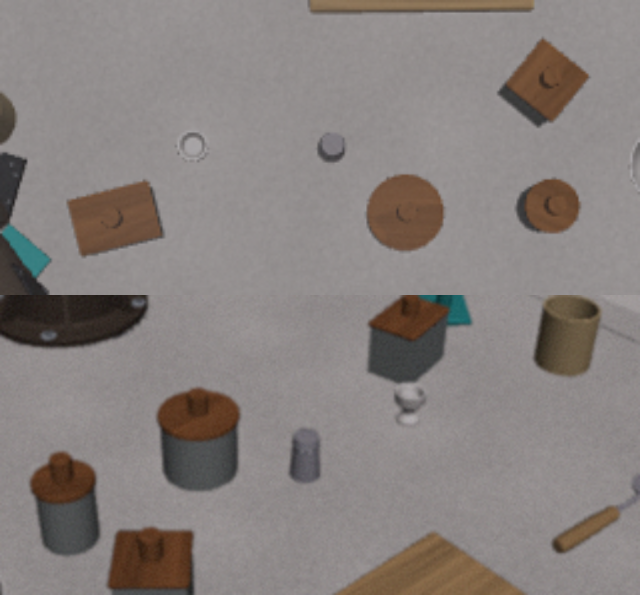

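All four lids sit flat and centred on their own canisters. The egg cup at (192,147) and the shaker at (332,147) in the top crop have not moved. Handing in.

```bash
python3 -c "
from cell import *;print(finish_job())"
```

```text
the job is handed in; nothing more can be done
None
```

All four lids were set gently on their own canisters and look flat and centred in the last pictures; the egg cup, salt shaker and look-alikes were left alone, and the job was handed in at about 36 s (no verdict was returned).

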